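Fetch the round flask from the covered carousel and hold it on the touch vortex mixer

ROBOT

A 7-joint arm with a two-finger parallel gripper is mounted at the origin on the work surface. World frame = base frame: x ahead of the robot, y to its left, z up, the work surface at z = 0. Lengths are in mm, angles in rad, forces in N, time in s.
With the tool pointing down it reaches from about 400 to 875 mm from the base axis. Payload 6.5 kg.
Tool frame: the origin (TCP) lies at the very end of the fingers, on their centre line; the grasp point (between the pads) lies 19 mm behind it; z points along the fingers, y is the line along which they close (so a half turn about z gives the same grasp; the last joint's range is limited). The gripper opens to 88 mm and grips with 3 to 60 N. Pads are 18 mm wide; open, the fingers measure 123 mm over their backs; the gripper's body (75 mm by 187 mm) begins 45 mm behind the grasp point.
Start: joints at [1.128, 0.536, -0.004, 1.538, 0.003, 1.067, -0.071], TCP at [239.161, -604.394, 238.716] pointing down, gripper open.
Joint ranges: [-2.7, 2.7], [-0.37, 2.16], [-1.27, 1.26], [0.24, 2.4], [-1.31, 4.45], [0.19, 1.91], [-2.76, 2.76]. Speed limits (rad/s): [2.39, 2.39, 3.14, 3.14, 3.14, 3.14, 3.14].

INTERFACE

Orientations are given as [roll, pitch, yaw] about the fixed x, y, z axes, in that order (R = Rz(yaw) Ry(pitch) Rx(roll)).
In Python, from workcell import observe, get_image, sign_off gives the robot as it stands. The module is installed in compiled form; this text tells all that it offers.
- The arm moves only by the tool send_rows, never from a script. Its argument "targets" is a list of rows, each a list of 4 numbers: the shift along the tool's x, y, z in m, then the turn about the tool's z in units of 6 degrees (1.0 is 6 degrees). In form: [[x, y, z, spin], ...]. A call has 1 to 20 rows; each row shifts and turns the commanded pose from where the row before left it, along the tool's axes as they then stand; what a row does not reach is not made up. A row lasts 1/8 s, in which the tool goes at most 62.5 mm and 10.7 degrees, less where a joint would pass 70% of its speed; a pose out of reach is approached as far as the arm can. A call is refused whole if a number of a shift passes 0.0625 or a number of a turn 1, either way. A call with a gripper value outside its range is refused whole. "jaw" is the finger opening in m, from 0 to 0.0881, set as the call begins (left out, the last holds). The fingers move at their own pace and stop on an object; the grip force is fixed at half the most. Time passes only in rows, so rows that do not move let the fingers close. It gives the time, the measured TCP pose, the force, the opening and the grip force at its end, in the units of the state.
- observe(): the state, without advancing time (a new reading comes with each control period).
- get_image(name): name is "side" or "top"; returns a dict with "frame" (420x560x3 uint8, blue, green, red), "fx", "fy", "cx", "cy" (pixels), "cam_to_world" (4x4, takes a point from camera to world coordinates). Camera axes: x right, y down, z forward; pixel columns grow to the right and rows downward; lengths in mm; the calibration is good to about 2 mm. A picture is of the moment at which its call begins. There is no depth.
- sign_off(): hands the job in; it is judged then, once.
The state is a dict: "time": time; "joint_positions": joint angles; "qvel": joint speeds; "effort": joint torques, N m; "position": TCP position; "tcp_rot": TCP orientation; "force": force on the tool from outside, world axes, zero at the start; "torque": the same for the moment, N m; "width": finger opening in mm; "gripper_force": force on a finger pad.
Only numpy, scipy, OpenCV 4.12 (cv2) and the standard library are available. Lean on these libraries where they do the work, as an engineer would, in place of code of your own. Each camera call takes 0.05 s, during which the arm holds its last target. There are 200 camera calls.

TASK

Turn the carousel one place, onto its click stop, so that the round-bottomed flask stands in the opening of the clear cover (the black bar knob on top turns it), and lift the flask out. Set its round bottom in the sprung ring cup of the vortex mixer and press it down, without ramming the glass, until the cup is pushed down more than half of its travel; finish while still holding the flask there, upright and pressed down. Leave the carousel on that click stop, its vials standing in their places, and the other things on the bench where they are.

Things in the scene. Friction and masses are not known exactly. Their poses are not given: they have to be found in the camera images.
- carousel: fixed base of the carousel, 298 mm across; origin under the turntable's upright axis, z up, x from the opening towards the axis. A fixed clear dust cover stands on it: flat top 168 mm above the bench, 145 mm in radius, with a skirt down to the base; it is missing only over the 96 degree sector of the opening, on the -x side. Vessels inside are visible through it.
- knob_grip (a point): black bar knob that turns the carousel's turntable, above the cover: 48 mm long, 16 mm wide, 38 mm tall. The point lies on the turntable's axis, 194 mm above the bench, 18 mm below the bar's top, 26 mm above the flat cover top. Its x axis runs along the bar's length and turns with it, z up.
- turntable (a joint): angle of the carousel's five-place turntable, rad, counter-clockwise positive seen from above, 0 at the start. It clicks into a spring detent at every place: 0, +-1.257 (72 degrees), +-2.513; end stops at +-2.9. It needs about 0.2 N m to leave a click stop and turns easily between them.
- opening (a point): point fixed to the carousel's base, 100 mm from the turntable's axis, 64 mm above the bench: where a place stands in the middle of the cover's opening. All five places lie 100 mm from the axis, 72 degrees apart; each is a ring collar 51 mm across. At the start the place here is empty and the flask is in the next place on one side or the other, under the cover.
- flask_center (a point): middle of the clear glass round flask, half-way up; z along its axis, up. 102 mm tall, 80 to 170 g, bottom-heavy. From its lowest point up: bulb 52 mm across (centre 25 mm below this point), neck 22 mm across from 50 to 90 mm (its middle 19 mm above this point), lip 27 mm across to 94 mm, fixed white stopper to 102 mm. It stands loose, bulb in a carousel collar, lowest point 56 mm above the bench.
- cup_ring (a point): centre of the ring-shaped rubber seat of the mixer's sprung cup, 114 mm above the bench when up; goes down with the cup. The seat is a round lip 8 mm thick on a circle 40 mm across (opening 32 mm, outside 52 mm). A flask seated in it has its bulb centre 22 mm and flask_center 47 mm above this point.
- mixer: touch-start vortex mixer, a white housing 155 x 112 mm, 80 mm high, fixed to the bench, sloping panel with a dial to its own -x side, black cup on top; origin on the bench right under the middle of the cup, z up
- cup (a joint): how far the sprung cup is pressed down, m: 0 up, 0.010 at its stop. The spring pushes back with 4 N at the top and 12 N at the stop; the flask's own weight does not move it.
- vial_a: straight glass vial, 30 mm across, 75 mm tall, white cap, in one of the two carousel places next to the opening; origin at the middle of its underside
- vial_b: straight glass vial, 30 mm across, 65 mm tall, white cap, in a rear place of the carousel; origin at the middle of its underside
- vial_c: straight glass vial, 30 mm across, 85 mm tall, white cap, in a rear place of the carousel; origin at the middle of its underside
- tube_rack: white microtube rack with six tubes beside the mixer, 55 x 100 mm, 48 mm high; origin at the middle of its underside
- tip_box: grey pipette tip box, 82 x 118 mm, 52 mm high, behind the mixer; origin at the middle of its underside
- bottle: glass reagent jar with a grey cap and paper label, 60 mm across, 125 mm tall, on the far side of the bench between carousel and heat block; origin at the middle of its underside
- marker: white marker pen with black cap lying on the bench beside the mixer, on its carousel side, 137 mm long, 17 mm thick; origin at the middle of its underside

How it is judged:
By the outcome, as a careful person would: the job done as asked, in the order asked, and still so for the second after the job is handed in, while the arm keeps its last pose, push and grip.
It also fails if it takes over 56 s, if anything falls off the work surface, if the arm or the gripper's body presses on something with over 40 N, if the wrist force passes 120 N, or if a joint passes its speed limit or range.

## Working session

There is one attempt and no reset: what is moved stays moved. The work goes in short steps, Python scripts to look and compute and a tool call to move; the robot and the scene stay as the last step left them, time stands still between calls to the robot, and variables do not carry over. Pictures are saved under pics/ and viewed, at most 10 in all, crops included, and the job is handed in when it is done.

Besides the shell and the picture viewer there is one more tool, called after "Emit:" by a JSON object that holds its "fn" and its "kwargs", one argument or row to a line. send_rows: Moves the arm, as the interface text tells. Its arguments: {"type":"object","properties":{"targets":{"type":"array"},"jaw":{"type":"number"}},"required":["targets"]}

```bash
mkdir -p pics
cat > h.py <<'E'
import numpy as np, cv2
from workcell import observe, get_image, sign_off
def snap(n,f):
    d=get_image(n); cv2.imwrite('pics/'+f,d['frame']); return d
def ray(d,u,v):
    T=np.array(d['cam_to_world']); r=T[:3,:3]@np.array([(u-d['cx'])/d['fx'],(v-d['cy'])/d['fy'],1]); return T[:3,3],r
def atz(d,u,v,z):
    o,r=ray(d,u,v); return o+r*(z-o[2])/r[2]
def proj(d,p):
    T=np.array(d['cam_to_world']); c=T[:3,:3].T@(np.array(p,float)-T[:3,3]); return d['fx']*c[0]/c[2]+d['cx'],d['fy']*c[1]/c[2]+d['cy']
E
python3 - <<'E'
from h import *
import pickle
for n in('top','side'):
    d=snap(n,n+'0.png'); pickle.dump(d,open(n+'0.pkl','wb')); print(n,d['fx'],d['cx'],d['cy'],np.round(d['cam_to_world'],3).tolist())
print(observe())
E
```

```text
top 505.91087551730726 278.73660607043035 210.89310193574929 [[0.011, -0.999, 0.044, 514.829], [-1.0, -0.011, 0.011, -64.551], [-0.01, -0.044, -0.999, 1556.121], [0.0, 0.0, 0.0, 1.0]]
side 472.11813974917305 281.070361851239 209.94469198219267 [[-0.228, -0.638, 0.736, -225.763], [-0.974, 0.15, -0.172, 137.936], [-0.001, -0.755, -0.655, 861.21], [0.0, 0.0, 0.0, 1.0]]
{'time': 0.1, 'joint_positions': array([ 1.12780786,  0.53710905, -0.00443438,  1.53875621,  0.00262225,
        1.06732254, -0.0711915 ]), 'qvel': array([-2.63531972e-06, -2.00586201e-03, -2.11320608e-03, -1.58504905e-03,
       -3.44197503e-04,  2.04754998e-03,  1.65063505e-04]), 'effort': array([ 2.97461978e-03, -5.72077560e+01,  9.93428305e-01, -2.52230215e+01,
       -5.62357320e-02,  1.33869069e-02,  6.32072170e-05]), 'position': array([ 238.93252837, -603.89288423,  237.92172428]), 'tcp_rot': array([-3.14000912e+00,  1.38968980e-04,  3.76875857e-01]), 'force': array([-0.32373243, -0.2454997 , -1.13972521]), 'torque': array([0.00258985, 0.03733489, 0.00067318]), 'gripper_force': 0.0, 'width': 88.22704806945144}
```

View pics/top0.png

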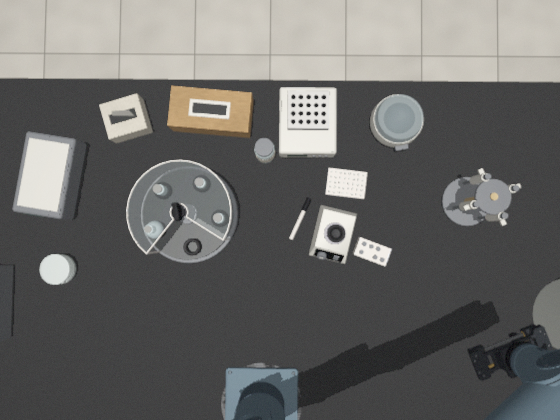

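View pics/side0.png

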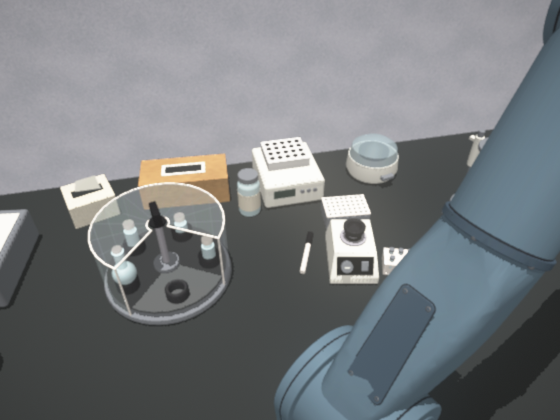

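The top view shows the carousel at about (183,212), its empty collar at (193,247), the flask at (153,229), and the mixer cup at (336,233). The side view has the flask at (123,272) and the knob at (156,215). Next I'll enlarge both for precise pixel positions.

Run:
```python
import cv2,numpy as np
t=cv2.imread('pics/top0.png');s=cv2.imread('pics/side0.png')
def c(i,x,y,w,h,W,H): return cv2.resize(i[y:y+h,x:x+w],(W,H),interpolation=cv2.INTER_CUBIC)
a=c(t,120,155,125,115,500,460)
b=c(t,285,190,75,115,300,460)
cv2.imwrite('pics/m1.png',np.hstack([a,b]))
a=c(s,80,175,160,150,480,450);b=c(s,300,190,100,150,300,450)
cv2.imwrite('pics/m2.png',np.hstack([a,b]))
```

```text
(no output)
```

View pics/m1.png

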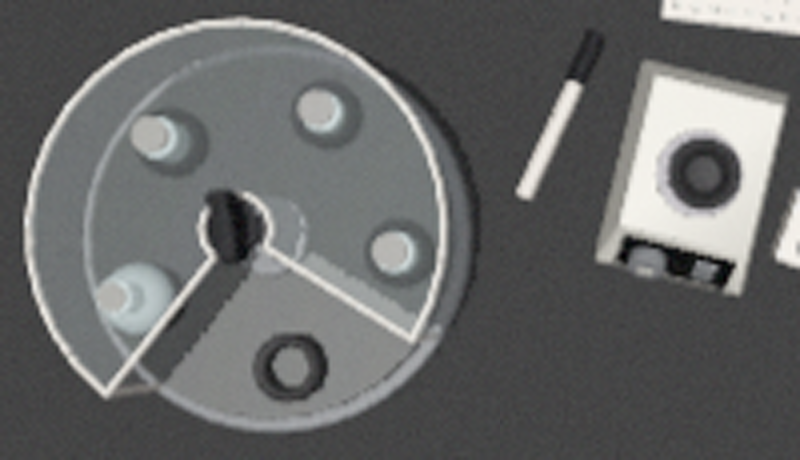

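View pics/m2.png

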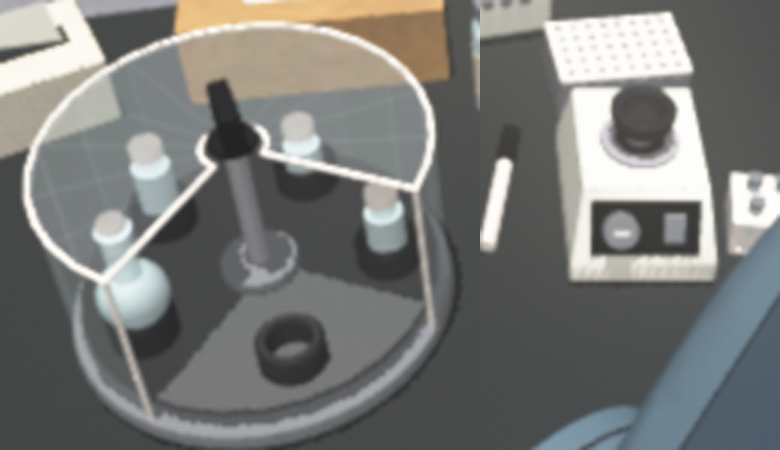

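The enlarged views give cover corners, in crop pixels, at top (107,394) and (414,339), side (102,282) and (417,188). Stopper: top (112,297), side (112,222). Collar: top (291,367), side (291,340). Cup mouth: top (705,173), side (643,100).

```bash
cat > m.py <<'E'
from h import *
import pickle
from scipy.optimize import least_squares
T=pickle.load(open('top0.pkl','rb'));S=pickle.load(open('side0.pkl','rb'))
ta=lambda x,y:(120+x/4-.4,155+y/4-.4); tb=lambda x,y:(285+(x-500)/4-.4,190+y/4-.4)
sa=lambda x,y:(80+x/3-.3,175+y/3-.3); sb=lambda x,y:(300+(x-480)/3-.3,190+y/3-.3)
def tri(a,b):
    f=lambda p:np.r_[np.subtract(proj(T,p),a),np.subtract(proj(S,p),b)]
    r=least_squares(f,[600,0,100]); return r.x.round(1),r.fun.round(1)
for n,a,b,z in [('cornL',ta(107,394),sa(102,282),168),('cornR',ta(414,339),sa(417,188),168),('stopper top',ta(112,297),sa(112,218),158),('collar',ta(291,367),sa(291,335),66),('cup',tb(705,173),sb(643,97),118)]:
    print(n,tri(a,b),atz(T,*a,z).round(1),atz(S,*b,z).round(1))
for r in [(26,228),(446,228),(236,18)]: print('rim',atz(T,*ta(*r),168).round(1))
print('bar ends top',[atz(T,*ta(*r),212).round(1) for r in [(216,192),(236,260),(232,228)]])
print('bar side',[atz(S,*sa(*r),212).round(1) for r in [(216,84),(231,130)]])
print('panel-side corners mixer',[atz(T,*tb(*r),80).round(1) for r in [(648,62),(785,97)]])
print('marker',[atz(T,*tb(*r),9).round(1) for r in [(595,33),(525,193)]])
E
python3 m.py
```

```text
cornL (array([455.9, 314.4, 168.3]), array([-0.8, -0. ,  0.6,  0. ])) [455.8 312.3 168. ] [456.5 315.5 168. ]
cornR (array([496. , 103.1, 168.8]), array([-0.4, -0.1,  0.3,  0. ])) [495.8 102.1 168. ] [497.  103.6 168. ]
stopper top (array([522.3, 312.3, 161.5]), array([-0.1, -0. ,  0.1,  0. ])) [522.4 313.1 158. ] [526.2 313.3 158. ]
collar (array([473. , 206.3,  65.5]), array([-0.5, -0.1,  0.4,  0. ])) [472.8 204.6  66. ] [472.8 207.1  66. ]
cup (array([ 517.6, -209.4,  127.9]), array([-0.5, -0.2,  0.5,  0. ])) [ 517.1 -211.8  118. ] [ 527.9 -213.   118. ]
rim [569.1 370.8 168. ]
rim [572.2  81.3 168. ]
rim [715.9 228.8 168. ]
bar ends top [array([592.8, 230.5, 212. ]), array([547.6, 216.3, 212. ]), array([568.9, 219.4, 212. ])]
bar side [array([589.5, 231.3, 212. ]), array([537. , 222.6, 212. ])]
panel-side corners mixer [array([ 597.6, -173.7,   80. ]), array([ 573.1, -273.6,   80. ])]
marker [array([ 623.4, -138.2,    9. ]), array([500.5, -85.9,   9. ])]
```

Geometry checks out. The chord between the cover corners is 215 mm, as expected.

- **Axis:** about (571,226.5), carousel yaw about 0.19.
- **Flask:** 98.7 mm from the axis and 71° clockwise of the opening, so the turntable must turn +72°.

I'll start moving toward the knob.

Emit:
{"fn": "send_rows", "kwargs": {
  "targets": [
    [0.036, -0.038, 0, 0],
    [0.036, -0.038, 0, 0],
    [0.036, -0.038, 0, 0],
    [0.036, -0.038, 0, 0],
    [0.036, -0.038, 0, 0],
    [0.036, -0.038, 0, 0],
    [0.036, -0.038, 0, 0],
    [0.036, -0.038, 0, 0]
  ],
  "jaw": 0.06
}}

```text
time: 1.1
position: [395.3, -214.1, 238.7]
tcp_rot: [3.142, 0.0, 0.377]
force: [1.5, -0.4, 0.0]
width: 59.8
gripper_force: 0.0
```

```bash
python3 -c "
from h import *
o=observe();print(o['time'],o['joint_positions'].round(3),o['position'].round(1),o['tcp_rot'].round(3),o['width'],o['force'])"
```

```text
1.1 [ 0.572  0.204 -0.198  2.036  0.051  0.907 -0.848] [ 395.3 -214.1  238.7] [3.142 0.    0.377] 59.79170259196995 [ 1.45100588 -0.43803043  0.01537959]
```

Emit:
{"fn": "send_rows", "kwargs": {
  "targets": [
    [0.0362, -0.0383, 0, 0],
    [0.0362, -0.0383, 0, 0],
    [0.0362, -0.0383, 0, 0],
    [0.0362, -0.0383, 0, 0],
    [0.0362, -0.0383, 0, 0],
    [0.0362, -0.0383, 0, 0],
    [0.0362, -0.0383, 0, 0],
    [0.0362, -0.0383, 0, 0],
    [0.0362, -0.0383, 0, 0],
    [0, 0, 0, 0.6],
    [0, 0, 0, 0.6],
    [0, 0, 0, 0]
  ]
}}

```text
time: 2.6
position: [570.9, 224.6, 238.2]
tcp_rot: [3.141, 0.001, 0.252]
force: [-0.0, -0.5, 1.0]
width: 59.7
gripper_force: 0.0
```

Run:
```python
from h import *
o=observe();print(o['time'],o['joint_positions'].round(3),o['position'].round(1),o['tcp_rot'].round(3),o['width'],o['force'])
d=snap('side','s1.png');s=cv2.imread('pics/s1.png')[150:330,70:270]
t=cv2.imread('pics/top0.png')[192:232,160:205]
cv2.imwrite('pics/m3.png',np.hstack([cv2.resize(s,(480,432),interpolation=2),cv2.resize(t,(320,284),interpolation=2)[:,:] if 0 else cv2.copyMakeBorder(cv2.resize(t,(320,284),interpolation=2),0,148,0,0,0)]))
for z in (168,194,212): print(proj(pkl:=__import__('pickle').load(open('top0.pkl','rb')),[571,226.5,z]))
```

```text
2.6 [-0.188  0.502 -0.361  1.623  0.197  1.054 -1.926] [570.9 224.6 238.2] [3.141e+00 1.000e-03 2.520e-01] 59.727192890857275 [-0.04669572 -0.48700224  1.03022505]
(np.float64(178.38189302702733), np.float64(211.4792222714579))
(np.float64(176.3755400160056), np.float64(211.06868036804067))
(np.float64(174.9412447561561), np.float64(210.77519347774458))
```

View pics/m3.png

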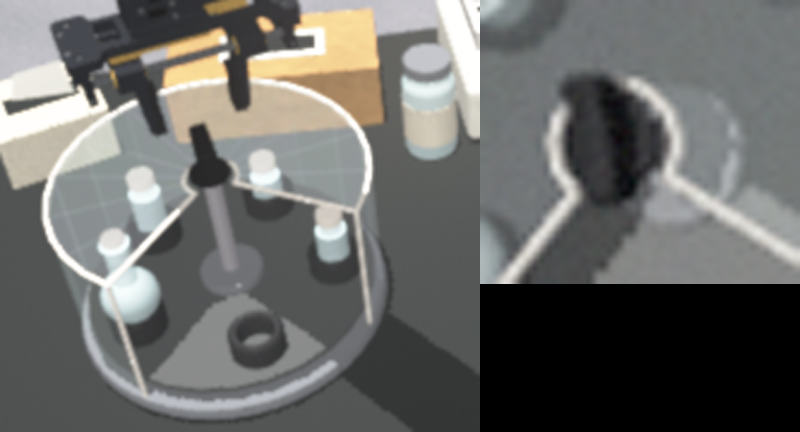

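The bar is visible between the open fingers, with its yaw at about 0.30. In the side crop its top is at (200,130) and the finger tips at (155,130) and (240,105). I'll make a small yaw correction, descend, and close.

Emit:
{"fn": "send_rows", "kwargs": {
  "targets": [
    [0, 0, 0.01, -0.5],
    [0, 0, 0.015, 0],
    [0, 0, 0.015, 0],
    [0, 0, 0.015, 0],
    [0, 0, 0, 0]
  ]
}}

```text
time: 3.28
position: [570.3, 224.2, 182.0]
tcp_rot: [3.141, 0.003, 0.303]
force: [-0.4, -0.3, 1.3]
width: 60.3
gripper_force: 0.0
```

Emit:
{"fn": "send_rows", "kwargs": {
  "targets": [
    [0, 0, 0, 0],
    [0, 0, 0, 0],
    [0, 0, 0, 0],
    [0, 0, 0, 0],
    [0, 0, 0, 0],
    [0, 0, 0, 0]
  ],
  "jaw": 0.01
}}

```text
time: 4.03
position: [570.6, 226.9, 184.0]
tcp_rot: [-3.139, -0.001, 0.304]
force: [-2.1, 5.4, 0.1]
width: 17.0
gripper_force: 29.4
```

```bash
python3 -c "
from h import *
o=observe();print(o)"
```

```text
{'time': 4.025, 'joint_positions': array([-0.19183272,  0.563547  , -0.36054057,  1.66949491,  0.23035409,
        0.949626  , -1.90233703]), 'qvel': array([-0.00030511, -0.00056708, -0.00077769, -0.00238658,  0.00087024,
        0.00137387, -0.00030527]), 'effort': array([  2.82234594, -55.3232038 ,  -1.55939765, -22.56313384,
         1.44564059,   0.47326393,   0.35714096]), 'position': array([570.56959438, 226.93651324, 183.98461771]), 'tcp_rot': array([-3.13858461e+00, -6.20113710e-04,  3.04252701e-01]), 'force': array([-2.11198969,  5.36660548,  0.06779428]), 'torque': array([ 0.95269137,  0.25907951, -0.30254889]), 'gripper_force': 29.35553031944437, 'width': 17.015553977662332}
```

The bar is gripped at 17 mm wide, and the TCP pulled to y=226.9, which confirms the axis. I'll relieve the side load and turn 72° counter-clockwise.

Emit:
{"fn": "send_rows", "kwargs": {
  "targets": [
    [0.0007, -0.0024, 0, 0],
    [0, 0, 0, -0.3],
    [0, 0, 0, -0.6],
    [0, 0, 0, -0.8],
    [0, 0, 0, -0.8],
    [0, 0, 0, -0.8],
    [0, 0, 0, -0.8],
    [0, 0, 0, -0.8],
    [0, 0, 0, -0.8],
    [0, 0, 0, -0.8],
    [0, 0, 0, -0.8],
    [0, 0, 0, -0.8],
    [0, 0, 0, -0.8],
    [0, 0, 0, -0.8],
    [0, 0, 0, -0.8],
    [0, 0, 0, -0.6],
    [0, 0, 0, -0.4],
    [0, 0, 0, -0.3],
    [0, 0, 0, -0.2],
    [0, 0, 0, 0]
  ]
}}

```text
time: 6.52
position: [571.9, 226.9, 184.0]
tcp_rot: [3.14, 0.0, 1.561]
force: [2.1, -0.5, 2.9]
width: 15.9
gripper_force: 30.0
```

```bash
python3 -c "
from h import *
import pickle
o=observe();print(o['position'],o['tcp_rot'],o['torque'],o['force'],o['joint_positions'].round(3))
for n in ('side',):
  d=snap(n,n+'2.png');pickle.dump(d,open(n+'2.pkl','wb'))
cv2.imwrite('pics/m4.png',cv2.resize(cv2.imread('pics/side2.png')[150:330,70:270],(660,594),interpolation=2))
"
```

```text
[571.86780831 226.93224658 183.96343284] [3.14012883e+00 1.46014696e-04 1.56072269e+00] [-0.13872613 -0.48835255  0.13921512] [ 2.08435617 -0.50828131  2.8627041 ] [ 0.     0.626 -0.647  1.654  0.432  1.007 -0.8  ]
```

View pics/m4.png

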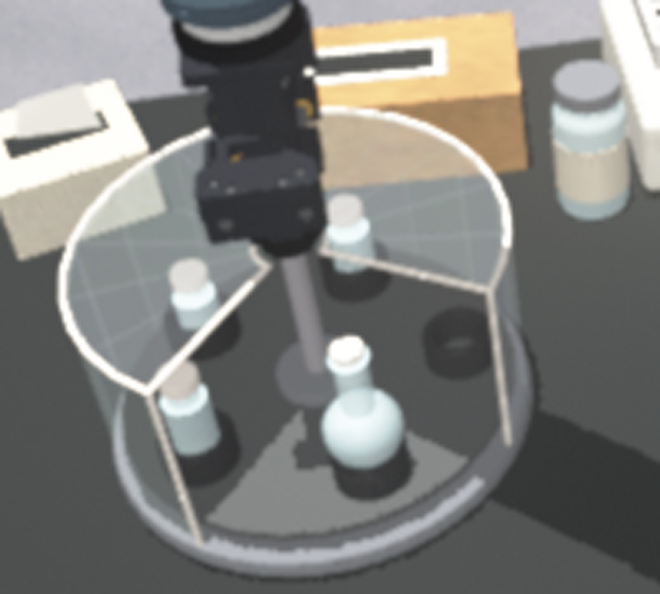

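The turn brought the flask into the opening (stopper at crop (348,345)), with the vials still standing. I'll release, rise and rotate the tool so the fingers close tangentially.

Emit:
{"fn": "send_rows", "kwargs": {
  "targets": [
    [0, 0, 0, 0],
    [0, 0, 0, 0],
    [0, 0, 0, 0],
    [0, 0, -0.015, 0],
    [0, 0, -0.02, 0],
    [0, 0, -0.03, 0],
    [0, 0, -0.02, 1],
    [0, 0, 0, 1],
    [0, 0, 0, 1],
    [0, 0, 0, 1],
    [0, 0, 0, 1],
    [0, 0, 0, 1],
    [0, 0, 0, 1],
    [0, 0, 0, 1],
    [0, 0, 0, 1],
    [0, 0, 0, 1],
    [0, 0, 0, 1],
    [0, 0, 0, 1],
    [0, 0, 0, 1],
    [0, 0, 0, 0.1]
  ],
  "jaw": 0.055
}}

```text
time: 9.07
position: [571.4, 227.7, 270.3]
tcp_rot: [-3.141, -0.002, 0.189]
force: [0.2, 0.3, 0.1]
width: 55.4
gripper_force: 0.0
```

Run:
```python
from h import *
o=observe();print(o['time'],o['position'],o['tcp_rot'],o['joint_positions'].round(3))
d=snap('side','side3.png');e=snap('top','top3.png')
x0,y0,w,h=130,180,110,140
s=cv2.resize(cv2.imread('pics/side3.png')[y0:y0+h,x0:x0+w],(w*4,h*4),interpolation=2)
t=cv2.resize(cv2.imread('pics/top3.png')[180:320,120:210],(360,560),interpolation=2)
for z in (158,108):
  u,v=proj(d,[473,208,z]);print(u,v);cv2.circle(s,(int((u-x0)*4),int((v-y0)*4)),2,(0,0,255),-1)
  u,v=proj(e,[473,208,z]);cv2.circle(t,(int((u-120)*4),int((v-180)*4)),2,(0,0,255),-1)
cv2.imwrite('pics/m5.png',np.hstack([s,t]))
```

```text
9.075 [571.35609822 227.65241808 270.25269153] [-3.14103725e+00 -1.71254471e-03  1.89180998e-01] [-0.169  0.476 -0.394  1.587  0.197  1.117 -1.992]
169.6706409393426 257.0694445524952
173.35066507833568 273.4334644751452
```

View pics/m5.png

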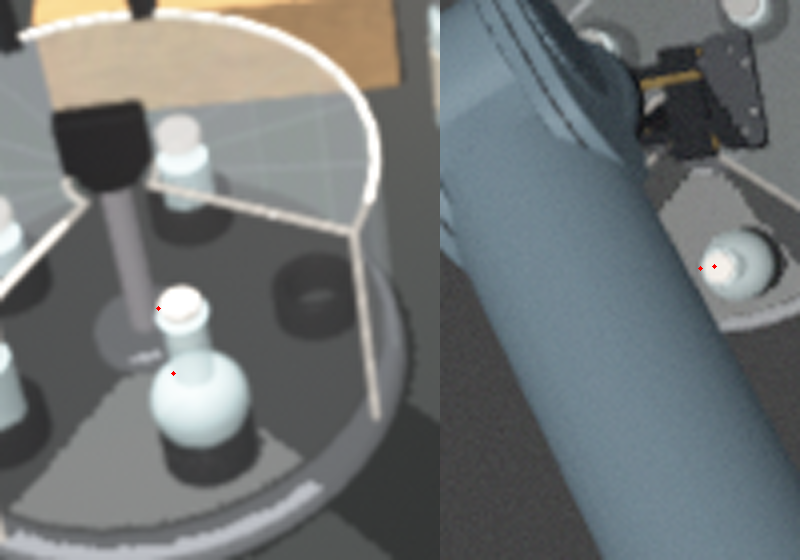

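The stopper is at side crop (182,298) and top crop (722,264), several pixels from where a clicked-in place should be. I'll triangulate it.

```bash
cat >> h.py <<'E'
def tri(T,a,S,b):
    from scipy.optimize import least_squares
    f=lambda p:np.r_[np.subtract(proj(T,p),a),np.subtract(proj(S,p),b)]
    r=least_squares(f,[500,200,150]); return r.x.round(1),r.fun.round(1)
E
python3 - <<'E'
from h import *
import pickle
T=pickle.load(open('top0.pkl','rb'));S=pickle.load(open('side0.pkl','rb'))
a=(120+282/4-.4,180+264/4-.4);b=(130+182/4-.4,180+297/4-.4)
p=[tri(T,a,S,b)[0],atz(T,*a,158),atz(S,*b,158)]
p+=[tri(T,(152.2-4.2-.4+.0,228.9),S,(117,247.4))[0]]
for q in p: 
  r=q[:2]-[571.3,226.9];print(q,np.hypot(*r),np.degrees(np.arctan2(r[1],r[0]))%360)
E
```

```text
[477.6 195.6 159.7] 98.78957434871347 198.4716298547308
[477.40022817 194.29164706 158.        ] 99.40056253269164 199.1504601188422
[479.63058264 196.65011364 158.        ] 96.53153735043695 198.2623142497179
[522.2 312.3 161.6] 98.50873057754826 119.89638073860017
```

The flask has gone about 7° too far. The bar's true starting yaw was about 0.19, and it aligned to my grip at 0.30. I'll regrip at the current yaw of 1.56 and turn back to 0.187+1.257=1.444.

Emit:
{"fn": "send_rows", "kwargs": {
  "targets": [
    [0, 0, 0, -1],
    [0, 0, 0, -1],
    [0, 0, 0, -1],
    [0, 0, 0, -1],
    [0, 0, 0, -1],
    [0, 0, 0, -1],
    [0, 0, 0, -1],
    [0, 0, 0, -1],
    [0, 0, 0, -1],
    [0, 0, 0, -1],
    [0, 0, 0.01, -1],
    [0, 0, 0.015, -1],
    [0, 0, 0.015, -1],
    [0, 0, 0.015, -0.1],
    [0, 0, 0.015, 0],
    [0, 0, 0.015, 0],
    [0, 0, 0, 0]
  ]
}}

```text
time: 11.3
position: [570.4, 226.7, 182.3]
tcp_rot: [-3.139, 0.001, 1.56]
force: [0.5, 0.0, 0.6]
width: 54.8
gripper_force: 0.0
```

Emit:
{"fn": "send_rows", "kwargs": {
  "targets": [
    [0, 0, 0, 0],
    [0, 0, 0, 0],
    [0, 0, 0, 0],
    [0, 0, 0, 0],
    [0, 0, 0, 0],
    [0, 0, 0, 0]
  ],
  "jaw": 0.01
}}

```text
time: 12.05
position: [571.9, 227.2, 184.0]
tcp_rot: [3.14, -0.0, 1.56]
force: [3.8, 0.1, -0.2]
width: 16.2
gripper_force: 30.0
```

```bash
python3 -c "
from h import *
o=observe();print(o['time'],o['position'],o['tcp_rot'],o['torque'],o['force'],o['width'])"
```

```text
12.05 [571.88939729 227.17540442 183.98377318] [ 3.14022530e+00 -4.68832224e-04  1.55974714e+00] [-0.01063386 -0.71235183 -0.04952373] [ 3.79805173  0.12631766 -0.19060159] 16.192922175829505
```

Emit:
{"fn": "send_rows", "kwargs": {
  "targets": [
    [0, 0, 0, 0.3],
    [0, 0, 0, 0.3],
    [0, 0, 0, 0.3],
    [0, 0, 0, 0.2],
    [0, 0, 0, 0]
  ]
}}

```text
time: 12.68
position: [571.8, 227.2, 184.0]
tcp_rot: [3.14, -0.001, 1.443]
force: [4.6, 0.4, -0.5]
width: 15.7
gripper_force: 30.0
```

```bash
python3 -c "
from h import *
o=observe();print(o['time'],o['position'],o['tcp_rot'],o['torque'],o['force'],o['width'])"
```

```text
12.675 [571.84940855 227.15035682 183.95263439] [ 3.14026957e+00 -5.16961485e-04  1.44302331e+00] [ 0.06154354 -1.04481221 -0.03617052] [ 4.58131575  0.44792178 -0.50988723] 15.713791751111788
```

Emit:
{"fn": "send_rows", "kwargs": {
  "targets": [
    [0, 0, 0, 0],
    [0, 0, 0, 0],
    [0, 0, 0, 0],
    [0, 0, -0.015, 0],
    [0, 0, -0.02, 0],
    [0, 0, -0.03, 0],
    [0, 0, -0.02, 1],
    [0, 0, 0, 1],
    [0, 0, 0, 1],
    [0, 0, 0, 1],
    [0, 0, 0, 1],
    [0, 0, 0, 1],
    [0, 0, 0, 1],
    [0, 0, 0, 1],
    [0, 0, 0, 1],
    [0, 0, 0, 1],
    [0, 0, 0, 1],
    [0, 0, 0, 1],
    [0, 0, 0, 0]
  ],
  "jaw": 0.055
}}

```text
time: 15.05
position: [571.4, 227.6, 270.3]
tcp_rot: [-3.141, -0.002, 0.19]
force: [-0.3, -0.4, 0.4]
width: 54.7
gripper_force: 0.0
```

Run:
```python
from h import *
o=observe();print(o['time'],o['position'],o['tcp_rot'],o['joint_positions'].round(3))
d=snap('side','side4.png');e=snap('top','top4.png')
x0,y0,w,h=130,180,110,140
s=cv2.resize(cv2.imread('pics/side4.png')[y0:y0+h,x0:x0+w],(w*4,h*4),interpolation=2)
t=cv2.resize(cv2.imread('pics/top4.png')[180:320,120:210],(360,560),interpolation=2)
for z in (158,82):
  u,v=proj(d,[473.1,208.2,z]);cv2.circle(s,(int((u-x0)*4),int((v-y0)*4)),2,(0,0,255),-1)
  u,v=proj(e,[473.1,208.2,z]);cv2.circle(t,(int((u-120)*4),int((v-180)*4)),2,(0,0,255),-1)
cv2.imwrite('pics/m6.png',np.hstack([s,t]))
```

```text
15.05 [571.37929236 227.63787936 270.27727713] [-3.14104423e+00 -1.70610703e-03  1.89567779e-01] [-0.172  0.476 -0.391  1.587  0.195  1.116 -1.99 ]
```

View pics/m6.png

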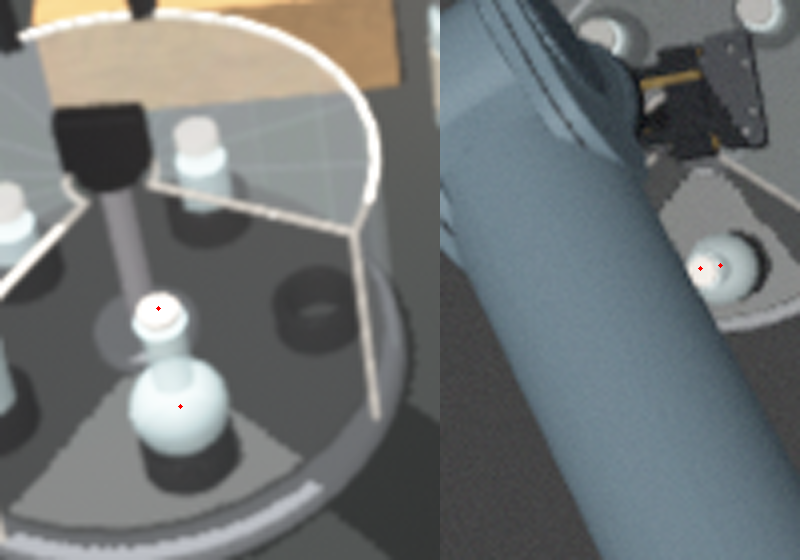

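The flask now sits exactly on the predicted opening point: the red markers for (473.1,208.2) fall on the stopper at side crop (158,308) and on the bulb. I'll move over it and descend to the neck.

Emit:
{"fn": "send_rows", "kwargs": {
  "targets": [
    [-0.03, 0, 0, 0],
    [-0.035, 0, 0, 0],
    [-0.035, 0.0005, 0, 0],
    [0, 0, 0.02, 0],
    [0, 0, 0.03, 0],
    [0, 0, 0.03, 0],
    [0, 0, 0.025, 0],
    [0, 0, 0.02, 0],
    [0, 0, 0.015, 0],
    [0, 0, 0.01, 0],
    [0, 0, 0.008, 0],
    [0, 0, 0, 0],
    [0, 0, 0, 0]
  ]
}}

```text
time: 16.77
position: [473.3, 208.1, 111.1]
tcp_rot: [-3.141, -0.001, 0.188]
force: [0.3, 0.0, -0.1]
width: 55.0
gripper_force: 0.0
```

Emit:
{"fn": "send_rows", "kwargs": {
  "targets": [
    [0, 0, 0, 0],
    [0, 0, 0, 0],
    [0, 0, 0, 0],
    [0, 0, 0, 0],
    [0, 0, 0, 0]
  ],
  "jaw": 0.01
}}

```text
time: 17.4
position: [473.0, 208.0, 110.8]
tcp_rot: [-3.141, -0.0, 0.188]
force: [-0.4, 0.2, -0.0]
width: 23.4
gripper_force: 29.6
```

```bash
python3 -c "
from h import *
o=observe();print(o['time'],o['position'],o['tcp_rot'],o['torque'],o['force'],o['width'])"
```

```text
17.4 [473.0168442  208.04241504 110.7529377 ] [-3.14147277e+00 -9.53474322e-05  1.88380332e-01] [ 0.01366643  0.01551435 -0.02214934] [-0.38400044  0.16638738 -0.02148325] 23.4023019010528
```

The neck is held (width 23.4 mm, no side load). I'll lift it straight up, then refine the cup position from the clean first images.

Emit:
{"fn": "send_rows", "kwargs": {
  "targets": [
    [0, 0, -0.005, 0],
    [0, 0, -0.01, 0],
    [0, 0, -0.02, 0],
    [0, 0, -0.025, 0],
    [0, 0, -0.025, 0],
    [0, 0, -0.025, 0],
    [0, 0, -0.02, 0],
    [0, 0, -0.01, 0],
    [0, 0, 0, 0]
  ]
}}

```text
time: 18.52
position: [473.2, 208.0, 251.3]
tcp_rot: [-3.141, -0.001, 0.188]
force: [0.2, 0.2, -1.0]
width: 23.6
gripper_force: 29.5
```

Run:
```python
from h import *
import pickle
T=pickle.load(open('top0.pkl','rb'));S=pickle.load(open('side0.pkl','rb'))
o=observe();print(o['time'],o['position'],o['force'],o['width'])
def blob(d,box,z):
    x,y,w,h=box;g=cv2.cvtColor(d['frame'],6)[y:y+h,x:x+w]
    n,l,st,c=cv2.connectedComponentsWithStats((g<95).astype(np.uint8))
    for i in range(1,n):
        if st[i,4]>80: print(st[i],c[i]+[x,y],atz(d,*(c[i]+[x,y]),z).round(1))
print('top');blob(T,(320,215,32,33),114)
print('side');blob(S,(340,212,28,36),105)
# predicted outline of cup ring & housing in images
for d,n in((T,'top0'),(S,'side0')):
    im=cv2.resize(d['frame'][195:295,300:400],(400,400),interpolation=2)
    for c,col in(((517.5,-211),(0,0,255)),):
        for z,r in((114,26),(118,20),(80,0.1)):
            P=np.array([[(u-300+.5)*4,(v-195+.5)*4] for u,v in [proj(d,[c[0]+r*np.cos(a),c[1]+r*np.sin(a),z]) for a in np.linspace(0,6.28,40)]])
            cv2.polylines(im,[P.astype(int)],True,col,1)
    cv2.imwrite('pics/'+n+'c.png',im)
cv2.imwrite('pics/m7.png',np.hstack([cv2.imread('pics/top0c.png'),cv2.imread('pics/side0c.png')]))
```

```text
18.525 [473.21691442 208.0086165  251.26603071] [ 0.18904727  0.19240663 -1.00396192] 23.64753489813474
top
[  8  10  17  17 232] [335.71551724 232.98275862] [ 516.7 -211.9  114. ]
side
[  5   7  20  22 349] [353.59885387 229.27507163] [ 517.6 -209.6  105. ]
```

View pics/m7.png

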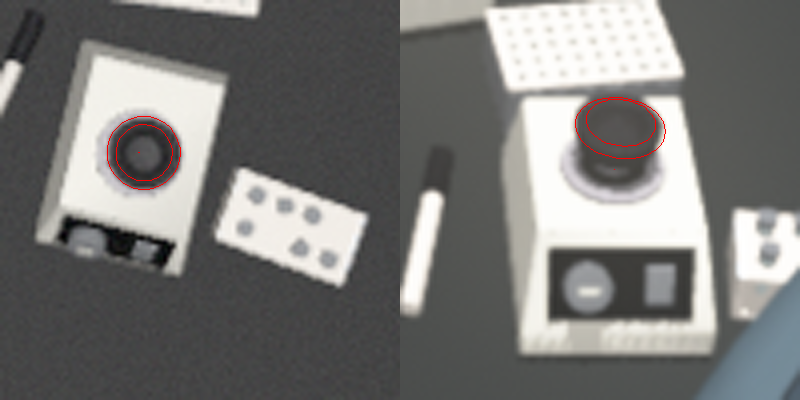

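The predicted cup outline at (517.5,-211) overlays the seat in both views to within about 1 mm; I'll use (517.8,-210.5). Next I carry the flask over it.

Emit:
{"fn": "send_rows", "kwargs": {
  "targets": [
    [-0.003, 0.02, 0, 0],
    [-0.003, 0.035, 0, 0],
    [-0.003, 0.045, 0, 0],
    [-0.003, 0.045, 0, 0],
    [-0.003, 0.045, 0, 0],
    [-0.003, 0.045, 0, 0],
    [-0.003, 0.045, 0, 0],
    [-0.003, 0.045, 0, 0],
    [-0.003, 0.045, 0, 0],
    [-0.003, 0.035, 0, 0],
    [-0.0044, 0.0145, 0, 0],
    [0, 0, 0, 0],
    [0, 0, 0, 0]
  ]
}}

```text
time: 20.15
position: [517.8, -208.5, 250.5]
tcp_rot: [-3.14, 0.0, 0.191]
force: [0.6, 0.4, -1.2]
width: 23.6
gripper_force: 29.5
```

Run:
```python
from h import *
o=observe();p=o['position'];print(o['time'],p,o['tcp_rot'],o['force'],o['width'])
d=snap('side','side5.png')
im=cv2.resize(d['frame'][130:280,290:440],(600,600),interpolation=2)
zb=p[2]-111+56
for (x,y),z,r in(((517.8,-210.5),114,26),((517.8,-210.5),118,20),(p[:2],zb+26,26),(p[:2],zb+102,6)):
    P=np.array([[(u-290+.5)*4,(v-130+.5)*4] for u,v in [proj(d,[x+r*np.cos(a),y+r*np.sin(a),z]) for a in np.linspace(0,6.28,40)]])
    cv2.polylines(im,[P.astype(int)],True,(0,0,255),1)
cv2.imwrite('pics/m8.png',im)
```

```text
20.15 [ 517.81692324 -208.49406387  250.48875865] [-3.14035690e+00  2.16345734e-04  1.90660946e-01] [ 0.62769805  0.35855048 -1.23820409] 23.552344604168642
```

View pics/m8.png

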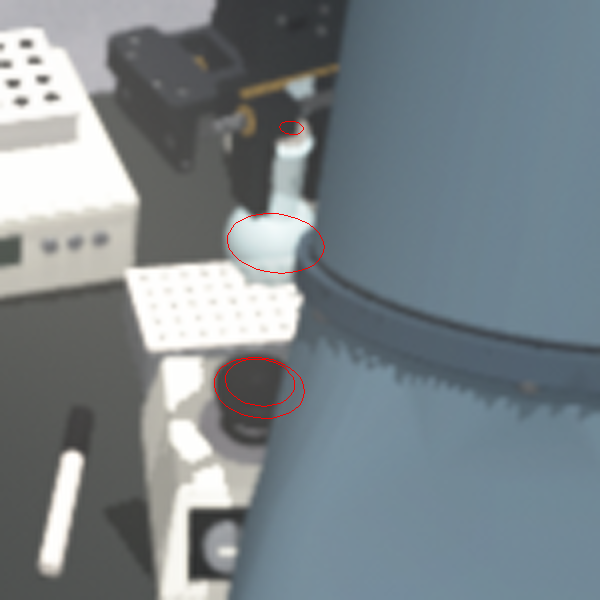

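The bulb outline matches the prediction (centre about (275,243), left edge 227), so the flask hangs upright in the grip. I'll correct y by 2 mm and descend to just above the cup.

Emit:
{"fn": "send_rows", "kwargs": {
  "targets": [
    [0, 0.0018, 0.015, 0],
    [0, 0, 0.02, 0],
    [0, 0, 0.02, 0],
    [0, 0, 0.012, 0],
    [0, 0, 0.008, 0],
    [0, 0, 0.004, 0],
    [0, 0, 0, 0],
    [0, 0, 0, 0]
  ]
}}

```text
time: 21.2
position: [518.4, -212.5, 172.2]
tcp_rot: [3.141, -0.001, 0.188]
force: [0.5, 0.3, -0.0]
width: 23.6
gripper_force: 29.5
```

Emit:
{"fn": "send_rows", "kwargs": {
  "targets": [
    [0, 0, 0.002, 0],
    [0, 0, 0.002, 0],
    [0, 0, 0.001, 0],
    [0, 0, 0.001, 0],
    [0, 0, 0.001, 0],
    [0, 0, 0, 0],
    [0, 0, 0, 0]
  ]
}}

```text
time: 22.08
position: [518.3, -212.4, 165.0]
tcp_rot: [3.141, -0.001, 0.188]
force: [0.3, 1.5, 2.1]
width: 23.7
gripper_force: 29.8
```

```bash
python3 -c "
from h import *
o=observe();print(o['time'],o['position'],o['tcp_rot'],o['torque'],o['force'],o['width'])"
```

```text
22.075 [ 518.33364024 -212.38273964  164.99996713] [ 3.14129828e+00 -5.14059090e-04  1.88375287e-01] [0.1251925  0.11002774 0.00599656] [0.30079358 1.51951197 2.1068685 ] 23.708711230066342
```

Contact came at the expected height, TCP z=165. A +y side force of 1.5 N says to shift about 1.5 mm in +y, then press gently.

Emit:
{"fn": "send_rows", "kwargs": {
  "targets": [
    [0.0002, -0.0015, 0, 0],
    [0, 0, 0.001, 0],
    [0, 0, 0.001, 0],
    [0, 0, 0, 0],
    [0, 0, 0, 0]
  ]
}}

```text
time: 22.7
position: [518.1, -211.1, 162.8]
tcp_rot: [3.141, -0.0, 0.188]
force: [0.3, -1.1, 3.5]
width: 23.3
gripper_force: 29.9
```

Emit:
{"fn": "send_rows", "kwargs": {
  "targets": [
    [0, 0, 0.001, 0],
    [0, 0, 0.001, 0],
    [0, 0, 0.001, 0],
    [0, 0, 0.001, 0],
    [0, 0, 0, 0],
    [0, 0, 0, 0]
  ]
}}

```text
time: 23.45
position: [518.3, -211.0, 159.0]
tcp_rot: [3.141, -0.0, 0.188]
force: [-0.8, -1.4, 7.0]
width: 23.7
gripper_force: 30.2
```

The contact force is about 8 N, which by the spring rate means about 5 mm. I'll press 2.5 mm more and trim y.

Emit:
{"fn": "send_rows", "kwargs": {
  "targets": [
    [-0.0001, 0.0006, 0, 0],
    [0, 0, 0.001, 0],
    [0, 0, 0.001, 0],
    [0, 0, 0.0005, 0],
    [0, 0, 0, 0],
    [0, 0, 0, 0]
  ]
}}

```text
time: 24.2
position: [518.4, -211.3, 156.8]
tcp_rot: [3.141, -0.001, 0.188]
force: [-2.4, -1.0, 8.5]
width: 23.6
gripper_force: 30.3
```

Run:
```python
from h import *
o=observe();p=o['position'];print(o['time'],p,o['tcp_rot'],o['force'],o['torque'],o['width'])
d=snap('side','side9.png');e=snap('top','top9.png')
a=cv2.resize(d['frame'][140:290,290:390],(400,600),interpolation=2)
b=cv2.resize(e['frame'][130:330,100:400],(400,267),interpolation=2);b=cv2.copyMakeBorder(b,0,333,0,0,0)
cv2.imwrite('pics/m9.png',np.hstack([a,b]))
```

```text
24.2 [ 518.43321091 -211.3423959   156.78509   ] [ 3.14134997e+00 -7.87507387e-04  1.88445360e-01] [-2.35185484 -1.00003543  8.48161058] [-0.07699776  0.26453043  0.0026837 ] 23.622197804382836
```

View pics/m9.png

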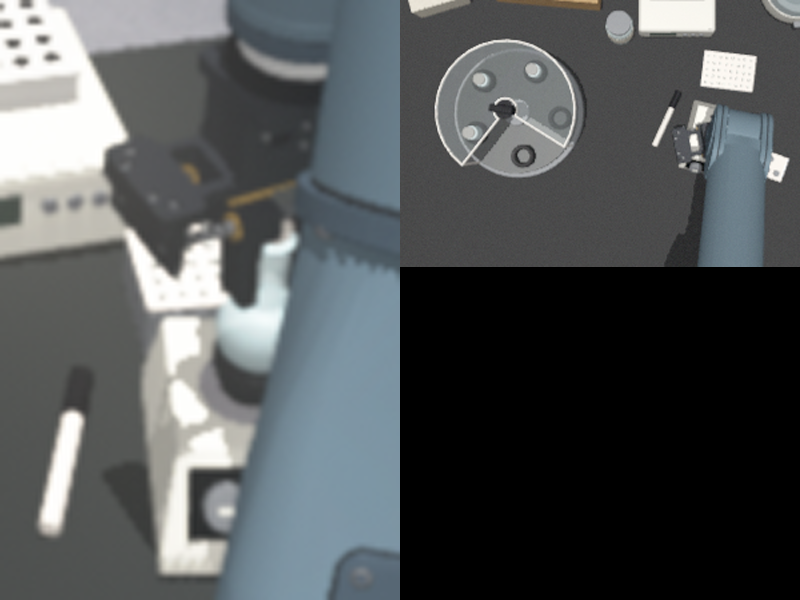

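The flask is upright and seated in the pressed-down cup, at about 9.6 N (about 7 mm). The carousel is intact, with its empty collar in the opening and the vials standing. One small side-load trim, then hand in.

Emit:
{"fn": "send_rows", "kwargs": {
  "targets": [
    [-0.0008, 0.0003, 0.0003, 0],
    [0, 0, 0, 0],
    [0, 0, 0, 0],
    [0, 0, 0, 0]
  ]
}}

```text
time: 24.8
position: [517.8, -211.6, 156.5]
tcp_rot: [3.141, -0.001, 0.189]
force: [-1.8, 0.5, 8.4]
width: 23.5
gripper_force: 30.3
```

```bash
python3 -c "
from h import *
o=observe();print(o['time'],o['position'],o['tcp_rot'],o['force'],o['width'])
if o['force'][2]>7.3: print(sign_off())"
```

```text
24.8 [ 517.77111962 -211.61173771  156.49882047] [ 3.14149319e+00 -8.88334712e-04  1.88613241e-01] [-1.8269512   0.50860904  8.44037826] 23.457004272151078
the job is handed in; nothing more can be done
None
```

I handed the job in at 24.8 s with the carousel on its +72° click stop after I corrected a first turn that went about 7° too far, and the flask held upright in the mixer cup, pressed down about 7 of 10 mm (estimated from the push-back force).

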